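# Hang the loaded bottle carrier level

## Task

Hang the loaded bottle carrier on the rod of the stand, by whichever of its three holes makes it hang level with the bottles as they now stand in it, and leave it hanging there, clear of the bench and still. The bottle and vials stay in their pockets, and the other things on the bench stay where they are.

Things in the scene. Friction and masses are not known exactly. Their poses are not given: they have to be found in the camera images.
- carrier_center (a point): Centre, half-way up, of the loose white carrier: 162 mm long (its y), 48 deep (x), 165 high (z), 121 g, balanced about its middle. Below, three 42 mm square pockets at y = -54, 0, 54 mm, floor 5 mm, walls to 30 mm. Above, on an upright at each end, a header plate 6 mm thick (at x = 0, along y), 88 to 165 mm above the underside; its plain top edge can be gripped from above.
- hole_left (a point): Centre of a hole in the carrier's header plate: 18 mm across, going through the 6 mm plate along the carrier's x, 106 mm above the carrier's underside, 59 mm below its top edge, at y = +26 mm. Axes are the carrier's.
- hole_middle (a point): Centre of a hole in the carrier's header plate: 18 mm across, going through the 6 mm plate along the carrier's x, 106 mm above the carrier's underside, 59 mm below its top edge, at y = 0. Axes are the carrier's.
- hole_right (a point): Centre of a hole in the carrier's header plate: 18 mm across, going through the 6 mm plate along the carrier's x, 106 mm above the carrier's underside, 59 mm below its top edge, at y = -26 mm. Axes are the carrier's.
- tall_bottle: Tall full amber glass bottle with narrow neck and white cap, 40 mm across, 75 mm high, 150 g, standing loose in one of the three pockets (which one varies). Origin at the centre of its underside.
- vial_a: Short empty amber plastic vial with white cap, 40 mm across, 34 mm high, 10 g, standing loose in another pocket. Origin at the centre of its underside.
- vial_b: Same as vial_a, in the remaining pocket.
- stand: Fixed stand; origin under its post at bench level. Foot 12 mm high (x -110 to 50, y -60 to 60 mm), post 18 mm across, 157 mm high. One straight round steel rod, 8 mm across, leaves the post along the stand's -x, climbing 10 degrees to its free end: axis height = 149 mm + 0.176 x distance from the post, free end at 130 mm. A 20 mm collar sits on it 40 mm from the post.
- rod_tip (a point): Centre of the rod's rounded free end, 130 mm before the post, 172 mm above the bench. Axes are the stand's.
- rod_middle (a point): Point on the rod's axis 85 mm before the post, 164 mm above the bench, a good place to hang things. Axes are the stand's.
- dish_stack: Bystander: stack of three covered petri dishes, 93 mm across, 45 mm high. Origin at the centre of its underside.
- dish: Bystander: single covered petri dish, 93 mm across, 15 mm high. Origin at the centre of its underside.
- well_plate: Bystander: six-well plate, 86 x 128 x 18 mm. Origin at the centre of its underside.
- tube_rack: Bystander: red tube rack, 75 x 110 x 50 mm, tubes standing 22 mm above it. Origin at the centre of its underside.
- tip_box: Bystander: pipette-tip box with clear lid, 85 x 120 x 80 mm. Origin at the centre of its underside.
Not all that is in view belongs to the job. Leave any black, green or purple look-alike of the tall_bottle alone.

How it is judged:
By the outcome, as a careful person would: the job done as asked, in the order asked, and still so for the second after the job is handed in, with the robot touching nothing.
It also fails if it takes over 51 s, if anything falls off the work surface, if the arm or the gripper's body presses on something with over 40 N, if the wrist force passes 120 N, or if a joint passes its speed limit or range.

## Robot

A 7-joint arm with a two-finger parallel gripper is mounted at the origin on the work surface. World frame = base frame: x ahead of the robot, y to its left, z up, the work surface at z = 0. Lengths are in m, angles in rad, forces in N, time in s.
With the tool pointing down it reaches from about 0.425 to 0.825 m from the base axis. Payload 3.6 kg.
Tool frame: the origin (TCP) lies on the centre line of the jaws, within the pads' length; the fingertips stand 11 mm ahead of it and the grasp point (between the pads) lies 8 mm behind it; z points along the fingers, y is the line along which they close (so a half turn about z gives the same grasp; the last joint's range is limited). The gripper opens to 85 mm and grips with 20 to 120 N. Pads are 22 mm wide; open, the fingers measure 114 mm over their backs; the gripper's body (76 mm by 85 mm) begins 54 mm behind the grasp point. The pads swing forward as they close: fully open they stand 13 mm farther back than shut.
Start: joints at [1.312, 0.615, -0.013, 1.423, 0.008, 1.103, -0.04], TCP at [0.149, -0.633, 0.242] pointing down, gripper open.
Joint ranges: [-3.12, 3.12], [-0.3, 2.06], [-1.34, 1.32], [0.26, 2.42], [-1.36, 4.5], [0.01, 1.98], [-2.84, 2.84]. Speed limits (rad/s): [2.79, 2.79, 3.14, 3.14, 3.14, 3.14, 3.14].

## Interface

Orientations are given as a rotation vector (axis times angle).
In Python, from rig import arm gives the robot as it stands. The module is installed in compiled form; this text tells all that it offers.
- The arm moves only by the tool play_rows, never from a script. Its argument "motion" is text: rows parted by semicolons, each of 4 numbers parted by spaces: the shift along the tool's x, y, z in mm, then the turn about the tool's z in rad. A call has 1 to 10 rows; each row is the pose to reach, as a shift and turn from the pose commanded when the call began, along the tool's axes at that moment; what a row does not reach only later rows make up. A row lasts 1/12 s, in which the tool goes at most 41.7 mm and 7.16 degrees, less where a joint would pass 70% of its speed; a pose out of reach is approached as far as the arm can. A call with a gripper value outside its range is refused whole. "grip" is the opening in per cent of the stroke, from 0 (shut) to 100 (fully open), set as the call begins (left out, the last holds). The fingers move at their own pace and stop on an object; "squeeze" is the grip in N (left out, the last holds). Time passes only in rows, so rows that repeat a pose let the fingers close. It gives the time, the measured TCP pose, the force and the opening at its end, in the units of the state.
- arm.observe(): the state, without advancing time (a new reading comes with each control period).
- arm.grab_frame(name): name is "scene" or "top" or "wrist"; returns the picture (420x560x3 uint8, red, green, blue); there is no depth.
- arm.calibration(name): a dict with "intrinsics" (3x3 intrinsics, pixels), "R" (3x3) and "t" (3): a world point X has camera coordinates R X + t; the wrist camera has in their place "tool_from_camera" (4x4, takes a point from camera to tool coordinates, whose origin is the TCP and whose axes are the flange's). Camera axes: x right, y down, z forward; pixel columns grow to the right and rows downward; lengths in m; the calibration is good to about 2 mm. The wrist camera is an equidistant fisheye: a pixel r from the principal point sees the ray r / f radians off the axis. A picture is of the moment at which its call begins: read the wrist's pose just before it. calibration takes no time and is no camera call.
- arm.close_job(): hands the job in, once; it reports no verdict.
The state is a dict: "clock": time; "q": joint angles; "dq": joint speeds; "joint_efforts": joint torques, N m; "position": TCP position; "ee_rot": TCP orientation; "ft_force": force on the tool from outside, world axes, zero at the start; "torque": the same for the moment, N m; "gripper_width": finger opening in m.
Only numpy, scipy, OpenCV 4.12 (cv2) and the standard library are available. Lean on these libraries where they do the work, as an engineer would, in place of code of your own. Each camera call takes 0.05 s, during which the arm holds its last target. There are 200 camera calls.

## Working session

There is one attempt and no reset: what is moved stays moved. The work goes in short steps, Python scripts to look and compute and a tool call to move; the robot and the scene stay as the last step left them, time stands still between calls to the robot, and variables do not carry over. Pictures are saved under pics/ and viewed, on a budget of 10 in all, crops included, one or two more only if the job needs it, and the job is handed in when it is done.

Besides the shell and the picture viewer there is one more tool, called after ">>>" in YAML: its name, and indented under it one key for each argument. play_rows: Moves the arm, as the interface text tells. Its arguments: {"type":"object","properties":{"motion":{"type":"string"},"grip":{"type":"number"},"squeeze":{"type":"number"}},"required":["motion"]}

```bash
mkdir -p pics
python3 - <<'E'
from rig import arm
import cv2, numpy as np
s=arm.observe(); print(s)
for n in("scene","top","wrist"):
    im=arm.grab_frame(n); np.save(f"pics/{n}0.npy",im); cv2.imwrite(f"pics/{n}0.png",im[...,::-1])
    c=arm.calibration(n); print(n,{k:np.round(v,4).tolist() for k,v in c.items()})
E
```

```text
{'clock': 0.0, 'q': array([ 1.31252343,  0.61590009, -0.01260741,  1.42490313,  0.00813356,
        1.10339749, -0.04041166]), 'dq': array([ 1.50720170e-03,  7.63216585e-05, -9.01983720e-04, -4.04807243e-04,
        7.09042539e-04, -1.71221088e-03, -1.58189939e-03]), 'joint_efforts': array([-3.30185212e-04, -4.69214559e+01,  2.58889943e-01, -1.71032739e+01,
        9.84510320e-03,  9.65724379e-03,  1.17722655e-05]), 'position': array([ 0.14913406, -0.63190352,  0.24114915]), 'ee_rot': array([-3.11799570e+00, -3.63058834e-01,  5.76311390e-04]), 'ft_force': array([ 0.00727427, -0.59516236, -0.60412885]), 'torque': array([-0.03966048,  0.00939249,  0.05204722]), 'gripper_width': 0.08550136594610873}
scene {'intrinsics': [[462.0044, 0.0, 285.8345], [0.0, 462.0044, 209.1771], [0.0, 0.0, 1.0]], 'R': [[0.6431, 0.7656, 0.0145], [0.6536, -0.539, -0.5313], [-0.399, 0.3512, -0.8471]], 't': [-0.3912, -0.3138, 1.4257]}
top {'intrinsics': [[500.0284, 0.0, 284.1894], [0.0, 500.0284, 208.7296], [0.0, 0.0, 1.0]], 'R': [[-0.0292, -0.9995, -0.0114], [-0.988, 0.0306, -0.1511], [0.1514, 0.0068, -0.9884]], 't': [0.0531, 0.6007, 1.3592]}
wrist {'intrinsics': [[325.1923, 0.0, 280.6008], [0.0, 325.1923, 206.919], [0.0, 0.0, 1.0]], 'tool_from_camera': [[0.0, -0.9535, -0.3014, 0.0772], [1.0, -0.0001, 0.0004, -0.0004], [-0.0004, -0.3014, 0.9535, -0.1312], [0.0, 0.0, 0.0, 1.0]]}
```

View pics/scene0.png

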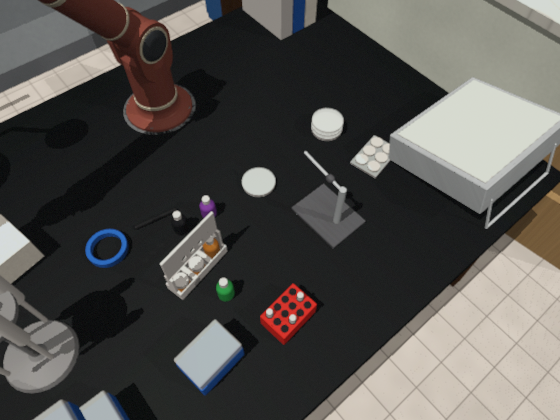

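View pics/top0.png

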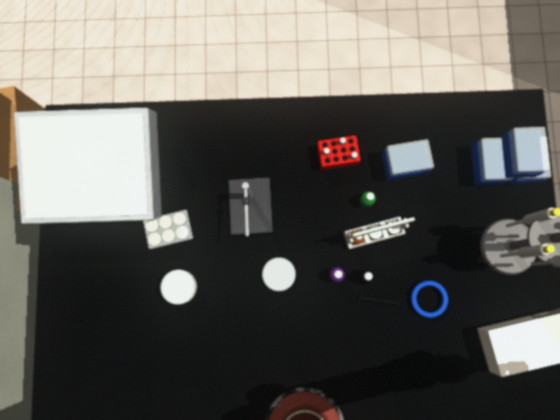

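The scene view shows the carrier around (195,262) and an amber bottle at its upper-right end, about (212,247). Black, purple and green look-alikes stand at (179,220), (207,206) and (225,290). The rod tip is at (306,153) and the post top at (342,190). I'll confirm with enlarged crops.

Run:
```python
import cv2, numpy as np
s=np.load("pics/scene0.npy")[200:310,150:260,::-1]; t=np.load("pics/top0.npy")[170:280,220:420,::-1]
a=cv2.resize(s,None,fx=5.4,fy=5.4,interpolation=cv2.INTER_CUBIC)[:594,:]
cv2.imwrite("pics/c1.png",a)
cv2.imwrite("pics/c2.png",cv2.resize(t,None,fx=4,fy=4,interpolation=cv2.INTER_CUBIC))
```

```text
(no output)
```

View pics/c1.png

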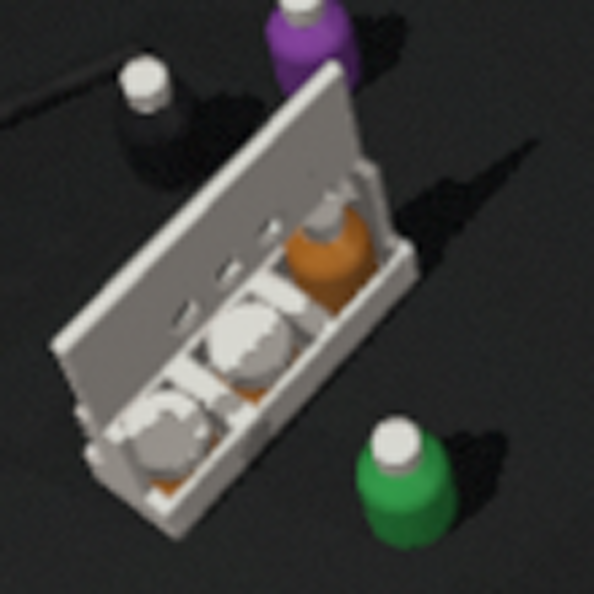

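View pics/c2.png

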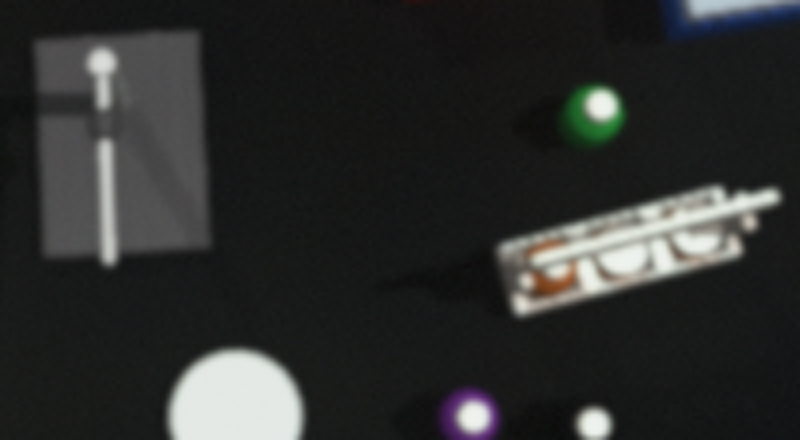

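The crop confirms it: the tall amber bottle with the narrow neck sits in the +y-end pocket, at scene (211,246) and top (357,237). Two flat-capped vials fill the other pockets, so the hole nearest the bottle is the one (moment 140·54/291 ≈ 26 mm). Next I measure the plate edge and the rod.

```bash
cat > h.py <<'E'
import numpy as np
from rig import arm
C={n:arm.calibration(n) for n in("scene","top")}
def ray(n,p):
    c=C[n];R=np.array(c["R"]);d=R.T@np.linalg.solve(c["intrinsics"],[p[0],p[1],1.]);return -R.T@np.array(c["t"]),d/np.linalg.norm(d)
def plane(n,p,z): o,d=ray(n,p);return o+d*(z-o[2])/d[2]
def tri(a,b):
    A=np.zeros((3,3));v=np.zeros(3)
    for n,p in(("scene",a),("top",b)):
        o,d=ray(n,p);M=np.eye(3)-np.outer(d,d);A+=M;v+=M@o
    return np.linalg.solve(A,v)
def proj(n,X): c=C[n];q=np.array(c["intrinsics"])@(np.array(c["R"])@X+np.array(c["t"]));return q[:2]/q[2]
E
python3 - <<'E'
from h import *
np.set_printoptions(precision=4,suppress=True)
P={"plate+y":((212,212),(352.5,235.5),.165),"plate-y":((160.2,263.9),(415,219),.165),"tip":((306,153),(247.2,236),.172),"posttop":((343,189),(245.2,185.3),.157)}
for k,(a,b,z) in P.items(): print(k,tri(a,b),plane("scene",a,z),plane("top",b,z))
# stand foot corners in top (z=.012)
for p in((35,40),(198,32),(210,247),(43,256)): print("foot",plane("top",(220+p[0]/4,170+p[1]/4),.012))
E
```

```text
plate+y [ 0.5099 -0.1372  0.1639] [ 0.5108 -0.1371  0.165 ] [ 0.5096 -0.1375  0.165 ]
plate-y [ 0.5474 -0.2961  0.1685] [ 0.5466 -0.2939  0.165 ] [ 0.547  -0.2989  0.165 ]
tip [0.5179 0.1328 0.1682] [0.5217 0.1333 0.172 ] [0.5157 0.13   0.172 ]
posttop [0.6499 0.1347 0.1606] [0.649  0.1378 0.157 ] [0.6499 0.1341 0.157 ]
foot [0.6967 0.194  0.012 ]
foot [0.6989 0.0753 0.012 ]
foot [0.5417 0.0706 0.012 ]
foot [0.5389 0.1902 0.012 ]
```

Measurements agree with the given sizes: plate edge 163 mm long at z≈0.165, yaw 13.2°, centre (0.529,-0.217). The stand's yaw is about 1.4°, and the post is at (0.650,0.134). The target hole is at (0.523,-0.191). I'll move there at height, turning 90°.

>>> play_rows:
  motion: "20 -15 0 -0.08; 49 -36 0 -0.18; 78 -58 0 -0.28; 107 -79 0 -0.38; 136 -100 0 -0.48; 165 -122 0 -0.58; 194 -143 0 -0.68; 223 -165 0 -0.78; 252 -186 0 -0.88; 281 -207 0 -0.98"
  grip: 60
  squeeze: 60

```text
clock: 0.98
position: [0.3759, -0.365, 0.2423]
ee_rot: [-2.578, -1.795, 0.0]
ft_force: [0.6, 0.2, -0.3]
gripper_width: 0.0516
```

```bash
cat >> h.py <<'E'
from scipy.spatial.transform import Rotation as Ro
def delta(target,yaw):
    s=arm.observe();R=Ro.from_rotvec(s["ee_rot"]).as_matrix();psi=np.arctan2(R[1,0],R[0,0])
    d=R.T@(np.array(target)-s["position"])*1000
    print("t",round(s["clock"],2),"pos",s["position"].round(4),"yaw",round(psi,4),"tilt",R[2].round(3),"w",round(s["gripper_width"],4),"F",s["ft_force"].round(2),"q",s["q"].round(2))
    print("shift",d.round(1),"turn",round(-(yaw-psi),4))
E
python3 -c "
from h import *
delta([.523,-.1914,.22],1.801)"
```

```text
t 0.98 pos [ 0.3759 -0.365   0.2423] yaw 1.2166 tilt [-0. -0. -1.] w 0.0516 F [ 0.63  0.21 -0.29] q [ 0.95  0.44 -0.32  1.78  0.16  0.95  0.21]
shift [213.9  77.8  22.2] turn -0.5844
```

>>> play_rows:
  motion: "27 10 3 -0.075; 54 20 6 -0.15; 81 30 9 -0.23; 108 40 12 -0.31; 135 50 14 -0.39; 162 60 16 -0.46; 185 67 18 -0.51; 202 73 20 -0.55; 210 76 22 -0.58; 210 76 22 -0.58"

```text
clock: 1.82
position: [0.521, -0.1944, 0.2198]
ee_rot: [-1.956, -2.456, -0.002]
ft_force: [-0.1, 0.5, 0.7]
gripper_width: 0.0512
```

```bash
python3 -c "
from h import *
import cv2
delta([.523,-.1914,.145],1.801)
w=arm.grab_frame('wrist');np.save('pics/w1.npy',w);cv2.imwrite('pics/w1.png',w[...,::-1])"
```

```text
t 1.82 pos [ 0.521  -0.1944  0.2198] yaw 1.7964 tilt [ 0.002  0.    -1.   ] w 0.0512 F [-0.06  0.54  0.72] q [ 0.63  0.53 -0.47  1.72  0.28  0.96  0.27]
shift [ 2.3  2.6 74.8] turn -0.0046
```

View pics/w1.png

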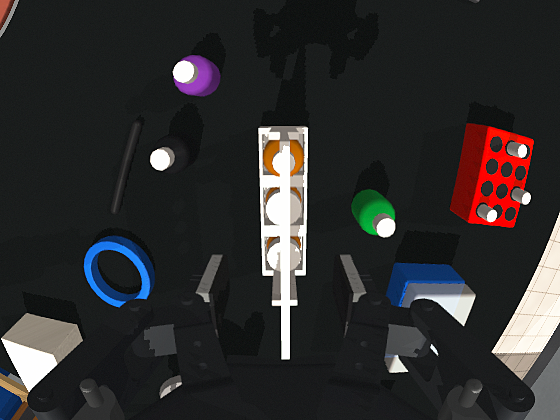

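The wrist view shows the plate edge running straight at column 285 from (285,140) down, centred between the open fingers. The bottle is in the pocket at the upper end. I'll cast those pixels onto z = 0.165.

```bash
cat >> h.py <<'E'
def wray(p):
    s=arm.observe();c=arm.calibration("wrist");K=np.array(c["intrinsics"]);T=np.array(c["tool_from_camera"]);R=Ro.from_rotvec(s["ee_rot"]).as_matrix()
    v=np.array(p,float)-K[:2,2];r=np.hypot(*v);th=r/K[0,0];d=np.r_[v/r*np.sin(th),np.cos(th)]
    return R@T[:3,3]+s["position"],R@T[:3,:3]@d
def wplane(p,z): o,d=wray(p);return o+d*(z-o[2])/d[2]
E
python3 -c "
from h import *
w=np.load('pics/w1.npy').astype(int)
P=[]
for r in (160,200,240,280,320,350):
    m=np.where(w[r,270:302].min(1)>235)[0]+270
    if len(m): P.append(wplane((m.mean(),r),.165)); print(r,m.min(),m.max(),P[-1].round(4))
print('end',wplane((285,140),.165))
P=np.array(P);print(np.arctan2(*(P[0]-P[-1])[1::-1]))
delta([.523,-.1914,.145],1.801)
"
```

```text
160 273 289 [ 0.5099 -0.1506  0.165 ]
200 270 289 [ 0.5144 -0.1743  0.165 ]
240 280 301 [ 0.5247 -0.1985  0.165 ]
280 281 289 [ 0.5299 -0.2269  0.165 ]
320 281 289 [ 0.5374 -0.2593  0.165 ]
350 282 289 [ 0.5444 -0.2879  0.165 ]
end [ 0.50958391 -0.13870294  0.165     ]
1.817022492939161
t 1.87 pos [ 0.5199 -0.1965  0.2199] yaw 1.7925 tilt [ 0.    -0.001 -1.   ] w 0.0516 F [-0.46 -0.29  0.52] q [ 0.63  0.53 -0.47  1.72  0.28  0.96  0.27]
shift [ 4.2  4.2 74.8] turn -0.0085
```

>>> play_rows:
  motion: "1 1 15 -0.005; 3 2 40 -0.01; 3 2 60 -0.01; 3 2 72 -0.01; 3 2 75 -0.01; 3 2 75 -0.01"

```text
clock: 2.37
position: [0.52, -0.195, 0.1445]
ee_rot: [-1.953, -2.458, 0.003]
ft_force: [0.0, -0.1, 0.8]
gripper_width: 0.051
```

>>> play_rows:
  motion: "0 0 0 0; 0 0 0 0; 0 0 0 0; 0 0 0 0; 0 0 0 0; 0 0 0 0; 0 0 0 0; 0 0 0 0; 0 0 0 0; 0 0 0 0"
  grip: 0
  squeeze: 60

```text
clock: 3.2
position: [0.5225, -0.1934, 0.1463]
ee_rot: [1.949, 2.461, 0.002]
ft_force: [0.6, -0.7, 5.7]
gripper_width: 0.0051
```

```bash
python3 -c "
from h import *
delta([.522,-.192,.145],1.803)"
```

```text
t 3.2 pos [ 0.5225 -0.1934  0.1463] yaw 1.8019 tilt [-0.001  0.002 -1.   ] w 0.0051 F [ 0.63 -0.72  5.67] q [ 0.59  0.62 -0.43  1.8   0.35  0.79  0.21]
shift [ 1.5 -0.2  1.3] turn -0.0011
```

Gripped: the width is 5 mm for a 6 mm plate. Lifting gently.

>>> play_rows:
  motion: "0 0 -3 0; 0 0 -9 0; 0 0 -18 0; 0 0 -30 0; 0 0 -45 0; 0 0 -60 0; 0 0 -75 0; 0 0 -88 0; 0 0 -97 0; 0 0 -100 0"

```text
clock: 4.03
position: [0.5218, -0.1933, 0.2469]
ee_rot: [1.949, 2.461, 0.001]
ft_force: [0.9, -1.2, -1.7]
gripper_width: 0.0049
```

```bash
python3 -c "
from h import *
import cv2
delta([.472,.131,.25],1.596)
w=arm.grab_frame('wrist')
s=arm.grab_frame('scene');np.save('pics/s2.npy',s)
s=cv2.resize(s[150:300,120:270],(600,600),interpolation=cv2.INTER_CUBIC)[:,:400]
w=cv2.resize(w[60:420,160:400],(400,600))
cv2.imwrite('pics/m2.png',np.hstack([s,w])[...,::-1])"
```

```text
t 4.03 pos [ 0.5218 -0.1933  0.2469] yaw 1.8019 tilt [-0.001  0.002 -1.   ] w 0.0049 F [ 0.87 -1.24 -1.7 ] q [ 0.63  0.5  -0.49  1.69  0.27  1.02  0.29]
shift [327.1  25.8  -3.4] turn 0.2059
```

View pics/m2.png

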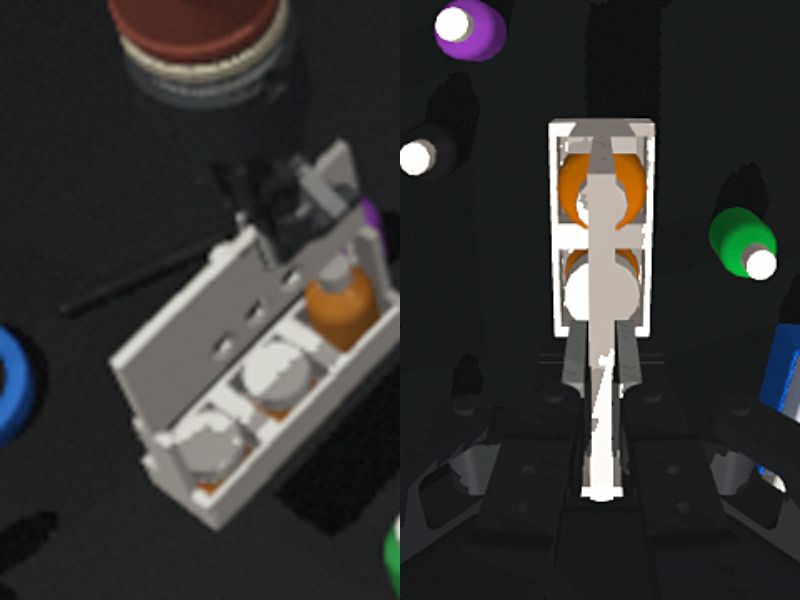

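The carrier is lifted level, at about its full grip height, with bottle and vials in place. Carrying it to a point in front of the rod tip.

>>> play_rows:
  motion: "4 0 0 0; 12 1 0 0.01; 24 2 0 0.02; 40 3 0 0.03; 58 5 0 0.04; 78 6 0 0.05; 98 8 0 0.06; 118 9 0 0.075; 138 11 0 0.085; 158 12 0 0.1"

```text
clock: 4.97
position: [0.496, -0.0347, 0.2447]
ee_rot: [-2.07, -2.361, 0.001]
ft_force: [0.3, 0.6, -2.3]
gripper_width: 0.0049
```

```bash
python3 -c "
from h import *
delta([.472,.131,.25],1.596)"
```

```text
t 4.97 pos [ 0.496  -0.0347  0.2447] yaw 1.702 tilt [ 0.001 -0.002 -1.   ] w 0.0049 F [ 0.35  0.65 -2.3 ] q [ 0.37  0.41 -0.49  1.84  0.24  0.95 -0.09]
shift [167.4  -2.1  -5.2] turn 0.106
```

>>> play_rows:
  motion: "20 0 0 0.01; 40 0 0 0.025; 60 0 0 0.04; 80 0 0 0.05; 100 -1 0 0.065; 120 -1 0 0.075; 138 -1 0 0.085; 152 -2 0 0.095; 162 -2 0 0.105; 166 -2 0 0.106"

```text
clock: 5.8
position: [0.4717, 0.1306, 0.2449]
ee_rot: [-2.187, -2.252, 0.0]
ft_force: [0.2, -0.2, -2.8]
gripper_width: 0.0058
```

>>> play_rows:
  motion: "0 0 0 0; 0 0 0 0; 0 0 0 0; 0 0 0 0"

```text
clock: 6.13
position: [0.4734, 0.1265, 0.2451]
ee_rot: [2.195, 2.247, -0.001]
ft_force: [0.1, -0.3, -3.4]
gripper_width: 0.0051
```

```bash
python3 -c "
from h import *
import cv2
delta([.472,.131,.212],1.596)
w=arm.grab_frame('wrist');np.save('pics/w3.npy',w)
s=arm.grab_frame('scene');np.save('pics/s3.npy',s)
s=cv2.resize(s[90:240,240:370],(520,600),interpolation=cv2.INTER_CUBIC)
w=cv2.resize(w[60:420,196:364],(280,600))
cv2.imwrite('pics/m3.png',np.hstack([s,w])[...,::-1])"
```

```text
t 6.13 pos [0.4734 0.1265 0.2451] yaw 1.594 tilt [-0.001 -0.    -1.   ] w 0.0051 F [ 0.09 -0.35 -3.36] q [ 0.05  0.4  -0.49  1.86  0.23  0.94 -0.53]
shift [ 4.6 -1.3 33.1] turn -0.002
```

View pics/m3.png

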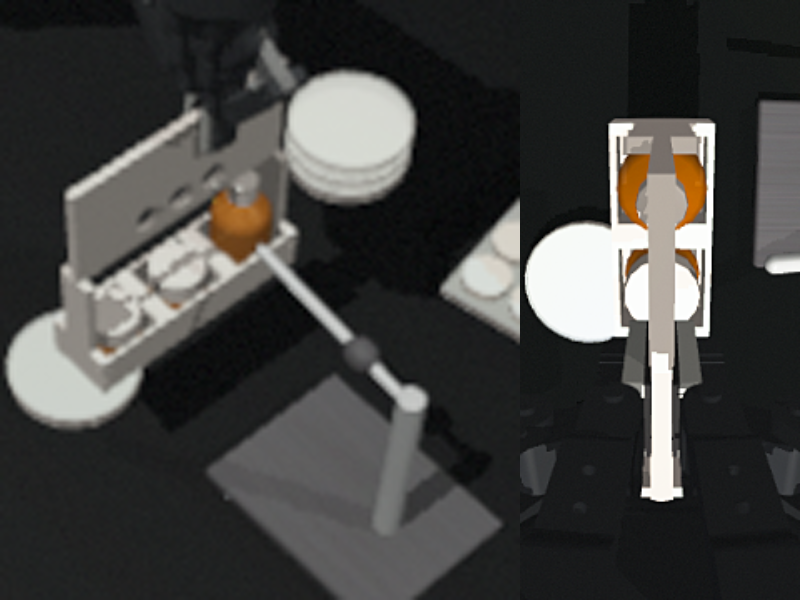

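The scene view shows the carrier level in front of the rod. Its three holes are at about (277,144), (285,139) and (294,135), and the rod tip is near (305,151). The wrist view has the rod tip at about (345,218). I'll compare hole and tip positions across both views.

```bash
python3 -c "
from h import *
import cv2
np.set_printoptions(precision=4,suppress=True)
w=np.load('pics/w3.npy').astype(int)
m=w.min(2)>170
for c in (346,350,360,375,390,410,440):
    r=np.where(m[195:245,c])[0]+195
    if len(r):
        z=.172 
        for _ in range(4):
            X=wplane((c,(r.min()+r.max())/2),z); z=.172-.176*(X[0]-.519)
        print(c,r.min(),r.max(),X)
cc=np.where(m[214:223].any(0))[0];print('first col',cc[cc>335][:3])
t=arm.observe()['position']
for dy in(-52,-26,0):print('pred hole',proj('scene',t+[.003,dy/1000,-.040]),proj('scene',t+[-.003,dy/1000,-.040]))
s=np.load('pics/s3.npy').astype(int)
print(s[128:152,270:302].min(2))
"
```

```text
346 217 222 [0.5177 0.1317 0.1722]
350 216 223 [0.5206 0.1316 0.1717]
360 215 222 [0.5279 0.132  0.1704]
375 214 221 [0.5393 0.1322 0.1684]
390 213 220 [0.5512 0.1324 0.1663]
410 211 218 [0.5681 0.1332 0.1634]
440 209 216 [0.5961 0.1336 0.1584]
first col [344 345 346]
pred hole [275.4    144.7458] [273.788  143.2257]
pred hole [283.8692 139.3811] [282.2521 137.8853]
pred hole [292.1985 134.105 ] [290.5768 132.6328]
[[ 74 150 195 206 199 168 135 112 104 104 104 104 103 103 103 104 103 103
   88  78  89  89  85  88  92  98 103 103 103 104 104 105]
 [161 196 199 190 164 122 104 104 104 104 104 103 105 103 104 105 104 104
   94  88  99 102 102 103 104 104 104 104 103 104 103 104]
 [206 199 168 122 104 104 103 104 104 104 104 103 104 104 103 104 104 103
  104 103 103 104 104  97  95  98 101 104 104 103 104 103]
 [191 165 123 104 104 104 104 104 103 104 104 104 103 104 102 104 103 104
  104 105 103 103  98  74  69  82  99 104 103 103 104 104]
 [122 103 103 103 103 104 104 104 102 104 104 103 105 104 105 104 104 104
  104 103 103  97  72  55  77  86  98 103 105 103 103 107]
 [103 104 103 10
[... 1811 characters left out ...]
5  27  31  33  38  43  41  42  40]
 [104 103 104 104 117 126 120 109 100  93  73  42  31  29  74 119 148 182
  175 131  89  78  50  21  26  27  35  35  37  38  36  34]
 [104 104 104 103 106 106 102  98  81  57  36  31  29  74 139 186 194 193
  192 174 132  90  50  24  26  28  32  33  28  31  28  30]
 [103 103 104 103 104 102  93  71  41  29  30  75 130 145 160 188 198 194
  192 192 175 140  79  23  30  31  28  26  29  25  30  25]
 [103 104 104 103  98  82  56  34  27  31  70 147 190 189 154 166 195 199
  198 194 192 183 139  70  27  27  24  26  28  28  25  25]
 [104 104 101  93  72  43  28  32  68 122 156 192 196 204 198 193 195 203
  201 197 197 186 164 112  51  29  28  26  26  27  26  27]]
```

```bash
python3 -c "
from h import *
np.set_printoptions(precision=4,suppress=True)
w=np.load('pics/w3.npy').astype(int)
print(w[130:180:2,276:292:3].mean(2).round(0).astype(int))
p0=arm.observe()['position']
for r in(160,163,166): print(r,(wplane((280,r),.2451+.019)-p0)*1000)
print('tip rel',(wplane((345,219.5),p0[2]-.073)-p0)*1000)
P=[p0]
for i in range(6): arm.grab_frame('top');P.append(arm.observe()['position'])
print(np.array(P),np.mean(P,0))
"
```

```text
[[ 25  25  29  24  24  22]
 [117 118 117 117 117 118]
 [112 113 112 112 112 112]
 [112 113 113 111 113 111]
 [112 111 112 112 113 112]
 [110 111 112 111 110 107]
 [116 113 111 107 169 167]
 [111 113 113 107 177 176]
 [110 113 113 110 177 174]
 [111 112 113 110 179 174]
 [111 112 111 111 182 177]
 [112 112 112 112 130 128]
 [114 111 112 112  86  84]
 [111 114 113 110  99  87]
 [112 113 111 112 107  89]
 [113 111 111 112 116  89]
 [110 110 111 110 111  91]
 [144 145 145 144 150  92]
 [175 176 174 175 182  95]
 [174 173 175 173 179 116]
 [173 174 174 175 177 117]
 [173 173 174 173 174 149]
 [174 173 173 174 173 187]
 [173 174 174 173 174 176]
 [174 173 174 175 173 175]]
160 [-1.4623 58.9711 18.8328]
163 [-1.4376 57.9054 18.8328]
166 [-1.4129 56.8362 18.8328]
tip rel [ 43.4927   4.9049 -73.    ]
[[0.4735 0.1268 0.2453]
 [0.4734 0.1269 0.2453]
 [0.4734 0.1271 0.2453]
 [0.4734 0.1272 0.2454]
 [0.4734 0.1273 0.2454]
 [0.4733 0.1274 0.2454]
 [0.4733 0.1275 0.2454]] [0.4734 0.1272 0.2453]
```

Relative to the TCP, the hole is at +2.5 mm and the rod tip at +4.9 mm in y, so I shift 2.5 mm and lower 33 mm. Then I advance until just short of the tip.

>>> play_rows:
  motion: "0.5 0 3 0; 1 0 8 0; 2 0 15 0; 2.5 0 22 0; 2.5 0 28 0; 2.5 2 32 0; 2.5 8 33 0; 2.5 17 33 0; 2.5 26 33 0; 2.5 30 33 0"

```text
clock: 7.37
position: [0.5059, 0.1309, 0.2127]
ee_rot: [2.194, 2.247, 0.004]
ft_force: [0.6, -0.0, -3.6]
gripper_width: 0.0049
```

>>> play_rows:
  motion: "0 0 0 0; 0 0 0 0; 0 0 0 0; 0 0 0 0; 0 0 0 0; 0 0 0 0"

```text
clock: 7.87
position: [0.503, 0.1309, 0.2124]
ee_rot: [2.193, 2.249, -0.0]
ft_force: [-0.2, -0.2, -2.6]
gripper_width: 0.0049
```

```bash
python3 -c "
from h import *
import cv2
np.set_printoptions(precision=4,suppress=True)
delta([.5174,.1317,.212],1.594)
w=arm.grab_frame('wrist');np.save('pics/w4.npy',w)
s=arm.grab_frame('scene');np.save('pics/s4.npy',s)
p=arm.observe()['position']
print('pred hole',proj('scene',p+[.003,.0025,-.040]),'tip',proj('scene',np.array([.517,.1317,.172])))
s=cv2.resize(s[110:170,270:330],(600,600),interpolation=cv2.INTER_CUBIC)
w=cv2.resize(w[120:420,270:370],(200,600))
cv2.imwrite('pics/m4.png',np.hstack([s,w])[...,::-1])"
```

```text
t 7.87 pos [0.503  0.1309 0.2124] yaw 1.5961 tilt [-0. -0. -1.] w 0.0049 F [-0.19 -0.19 -2.6 ] q [ 0.02  0.48 -0.47  1.83  0.27  0.89 -0.55]
shift [ 0.5 14.4  0.4] turn 0.0021
pred hole [301.7941 149.0053] tip [304.2276 152.155 ]
```

View pics/m4.png

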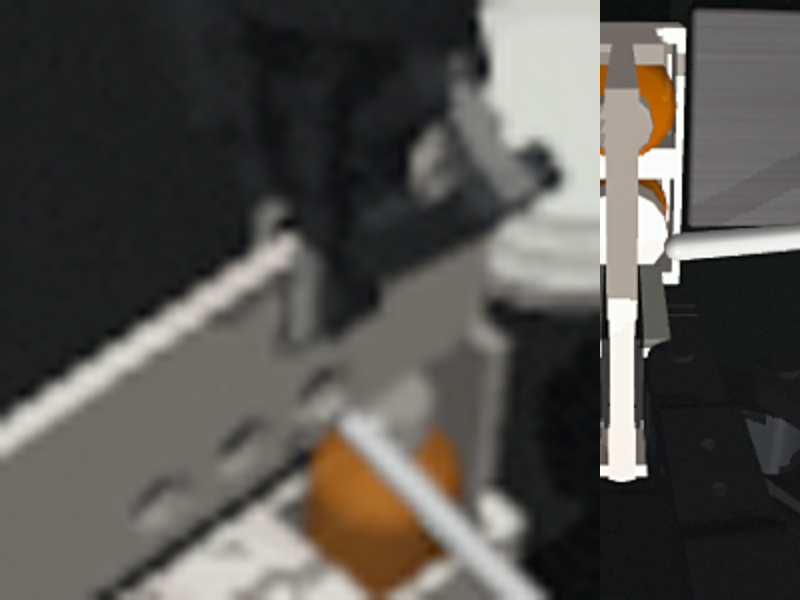

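Hole centre is at scene (302.2,149.2) against a predicted (301.8,149.0). The rod tip is at (304.5,151.5), and the rod's line runs straight into the hole. Inserting slowly along the rod's slope.

>>> play_rows:
  motion: "0 2 0 0; 0 5 0 0; 0 8 0 0; 0 11 0 0; 0 14 0 0; 0 17 0.5 0; 0 20 1 0; 0 23 1.6 0; 0 25 2 0; 0 26 2.1 0"

```text
clock: 8.8
position: [0.5296, 0.1314, 0.2101]
ee_rot: [-2.194, -2.249, -0.0]
ft_force: [0.0, 0.3, -1.7]
gripper_width: 0.005
```

>>> play_rows:
  motion: "0 0 0 0; 0 0 0 0; 0 0 0 0"

```text
clock: 9.05
position: [0.5291, 0.1315, 0.2103]
ee_rot: [-2.193, -2.249, 0.0]
ft_force: [-0.5, -0.2, -2.1]
gripper_width: 0.0051
```

```bash
python3 -c "
from h import *
import cv2
delta([.562,.1327,.204],1.594)
s=arm.grab_frame('scene');w=arm.grab_frame('wrist')
s=cv2.resize(s[110:170,270:330],(600,600),interpolation=cv2.INTER_CUBIC)
w=cv2.resize(w[120:420,270:370],(200,600))
cv2.imwrite('pics/m5.png',np.hstack([s,w])[...,::-1])"
```

```text
t 9.05 pos [0.5291 0.1315 0.2103] yaw 1.596 tilt [ 0. -0. -1.] w 0.0051 F [-0.47 -0.22 -2.1 ] q [ 0.02  0.52 -0.46  1.76  0.28  0.92 -0.54]
shift [ 0.3 33.   6.3] turn 0.002
```

View pics/m5.png

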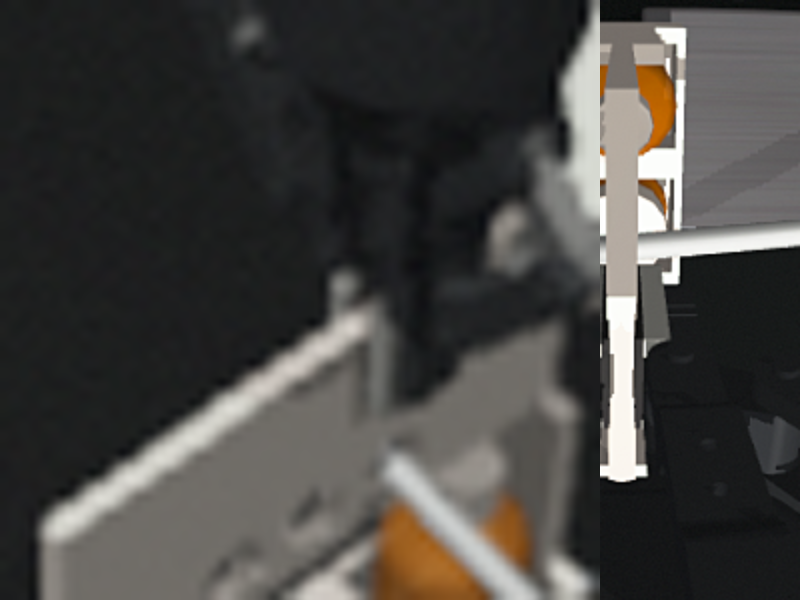

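The rod passes through the target hole: in the wrist view it shows on both sides of the plate, with no contact force. Continuing to the rod middle.

>>> play_rows:
  motion: "0 2 0.4 0; 0 6 1.1 0; 0 10 1.8 0; 0 14 2.5 0; 0 18 3.2 0; 0 22 3.9 0; 0 26 4.6 0; 0 30 5.3 0; 0 32 5.6 0; 0 33 5.8 0"

```text
clock: 9.98
position: [0.5626, 0.1323, 0.2043]
ee_rot: [-2.194, -2.249, -0.0]
ft_force: [-0.1, -0.4, -3.2]
gripper_width: 0.0052
```

>>> play_rows:
  motion: "0 0 0.5 0; 0 0 1 0; 0 0 1.5 0; 0 0 2 0; 0 0 2.5 0; 0 0 3 0; 0 0 3 0; 0 0 3 0"

```text
clock: 10.65
position: [0.5622, 0.1323, 0.2014]
ee_rot: [-2.193, -2.249, 0.0]
ft_force: [0.4, -0.5, -2.2]
gripper_width: 0.0048
```

>>> play_rows:
  motion: "0 0 0.3 0; 0 0 0.6 0; 0 0 1 0; 0 0 1 0; 0 0 1 0"

```text
clock: 11.07
position: [0.5622, 0.1323, 0.2004]
ee_rot: [-2.193, -2.249, -0.0]
ft_force: [0.8, -0.2, -2.8]
gripper_width: 0.0052
```

>>> play_rows:
  motion: "0 0 0.5 0; 0 0 1 0; 0 0 1 0; 0 0 1 0; 0 0 1 0"

```text
clock: 11.48
position: [0.5623, 0.1324, 0.1997]
ee_rot: [2.193, 2.249, 0.001]
ft_force: [-0.0, 0.3, -0.2]
gripper_width: 0.0054
```

>>> play_rows:
  motion: "0 0 0.4 0; 0 0 0.8 0; 0 0 0.8 0; 0 0 0.8 0; 0 0 0.8 0"

```text
clock: 11.9
position: [0.5624, 0.1324, 0.1994]
ee_rot: [2.193, 2.249, 0.001]
ft_force: [-2.2, -1.4, 6.0]
gripper_width: 0.0049
```

Contact reached (Fz rose from −2.8 to +6 N). I'll back off half a millimetre and release.

>>> play_rows:
  motion: "0 0 -0.3 0; 0 0 -0.5 0; 0 0 -0.5 0; 0 0 -0.5 0"

```text
clock: 12.23
position: [0.5624, 0.1324, 0.1995]
ee_rot: [2.193, 2.249, 0.001]
ft_force: [-1.4, -1.0, 4.9]
gripper_width: 0.0048
```

>>> play_rows:
  motion: "0 0 0 0; 0 0 0 0; 0 0 0 0; 0 0 0 0; 0 0 0 0; 0 0 0 0"
  grip: 15
  squeeze: 20

```text
clock: 12.73
position: [0.5622, 0.1323, 0.199]
ee_rot: [-2.193, -2.249, -0.0]
ft_force: [-0.2, 0.8, -0.2]
gripper_width: 0.0127
```

```bash
python3 -c "
from h import *
import cv2
delta([.562,.1327,.204],1.594)
s=arm.grab_frame('scene');w=arm.grab_frame('wrist')
s=cv2.resize(s[110:210,260:360],(600,600),interpolation=cv2.INTER_CUBIC)
w=cv2.resize(w[120:420,260:360],(200,600))
cv2.imwrite('pics/m6.png',np.hstack([s,w])[...,::-1])"
```

```text
t 12.73 pos [0.5622 0.1323 0.199 ] yaw 1.5959 tilt [ 0. -0. -1.] w 0.0127 F [-0.2   0.84 -0.22] q [ 0.01  0.58 -0.45  1.69  0.3   0.94 -0.52]
shift [ 0.4 -0.2 -5. ] turn 0.0019
```

View pics/m6.png

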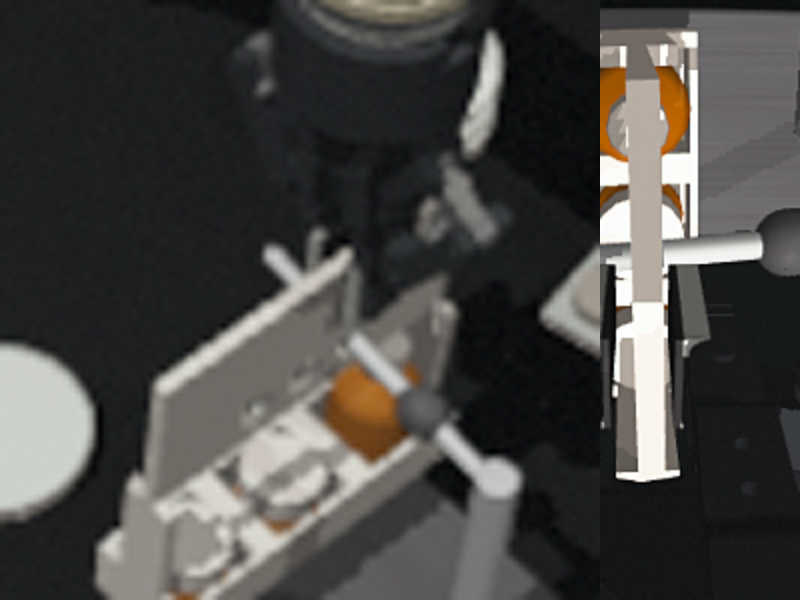

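Released: the carrier hangs on the rod through the hole nearest the bottle, with the plate free between the jaws. Opening wider, then withdrawing straight up.

>>> play_rows:
  motion: "0 0 0 0; 0 0 0 0; 0 0 0 0; 0 0 0 0; 0 0 0 0; 0 0 0 0; 0 0 0 0; 0 0 0 0; 0 0 0 0; 0 0 0 0"
  grip: 50

```text
clock: 13.67
position: [0.5622, 0.1323, 0.1992]
ee_rot: [-2.194, -2.249, -0.0]
ft_force: [-0.2, -0.1, 0.4]
gripper_width: 0.0428
```

>>> play_rows:
  motion: "0 0 -4 0; 0 0 -12 0; 0 0 -22 0; 0 0 -36 0; 0 0 -52 0; 0 0 -68 0; 0 0 -84 0; 0 0 -98 0; 0 0 -106 0; 0 0 -110 0"

```text
clock: 14.5
position: [0.5628, 0.1327, 0.3115]
ee_rot: [2.192, 2.248, 0.005]
ft_force: [-0.2, 0.2, 0.3]
gripper_width: 0.043
```

>>> play_rows:
  motion: "0 -30 0 0; 0 -60 0 0; 0 -75 0 0; 0 -80 0 0; 0 -80 0 0; 0 -80 0 0; 0 -80 0 0; 0 -80 0 0; 0 -80 0 0; 0 -80 0 0"

```text
clock: 15.33
position: [0.4827, 0.1303, 0.3089]
ee_rot: [-2.194, -2.248, -0.0]
ft_force: [-0.7, -0.8, 0.2]
gripper_width: 0.0431
```

```bash
python3 -c "
from h import *
import cv2,time
delta([.562,.1327,.204],1.594)
a=arm.grab_frame('scene').astype(int);w0=arm.grab_frame('top').astype(int)
for i in range(16): arm.grab_frame('wrist')
b=arm.grab_frame('scene');t=arm.grab_frame('top')
print('change scene',(abs(a-b).max(2)>40).sum(),'top',(abs(w0-t).max(2)>40).sum())
s=cv2.resize(b[100:240,240:380],(560,560),interpolation=cv2.INTER_CUBIC)
t=cv2.resize(t[170:282,200:256+0],(240,480),interpolation=cv2.INTER_CUBIC);t=np.vstack([t,np.zeros((80,240,3),np.uint8)])
cv2.imwrite('pics/m7.png',np.hstack([s,t])[...,::-1])"
```

```text
t 15.33 pos [0.4827 0.1303 0.3089] yaw 1.5954 tilt [ 0. -0. -1.] w 0.0431 F [-0.75 -0.76  0.18] q [ 0.06  0.35 -0.51  1.73  0.19  1.11 -0.48]
shift [  0.4  79.3 104.9] turn 0.0014
change scene 7 top 0
```

View pics/m7.png

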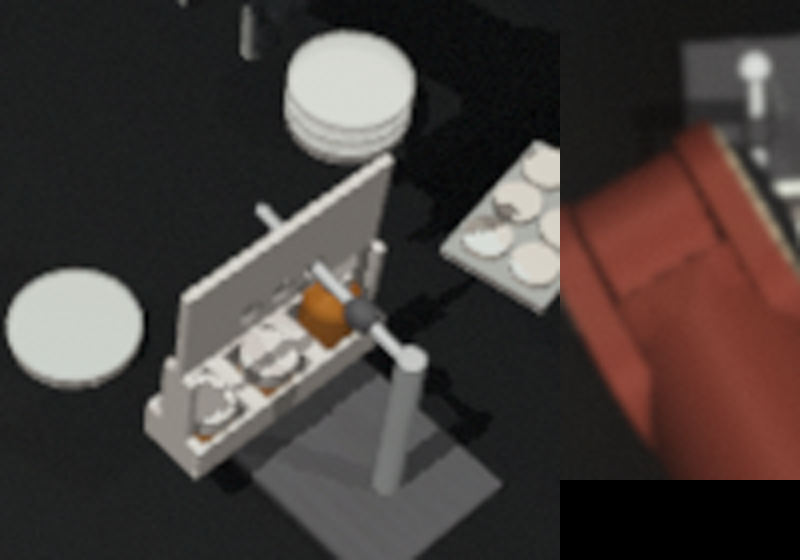

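The carrier hangs free with bottle and vials in place and the gripper well clear. Last check is level and stillness, from the plate's top corners at scene (286.3,174.5) and (337.5,139.3).

```bash
python3 -c "
from h import *
np.set_printoptions(precision=4,suppress=True)
E=[]
for p in((286.3,174.5),(337.5,139.3)):
    for z in(.205,.217,.229): print(z,plane('scene',p,z))
    o,d=ray('scene',p); n=np.array([np.cos(.025),np.sin(.025),0]); E.append(o+d*((n@([.562,.133,0]-o))/(n@d)))
print(E,np.linalg.norm(E[0]-E[1]),'tilt deg',np.degrees(np.arcsin((E[1]-E[0])[2]/.162)))
F=[]
for i in range(12): F.append(arm.grab_frame('scene').astype(int))
for k in(3,6,9,11): print((abs(F[0]-F[k]).max(2)>25)[100:240,240:380].sum(), end=' ')
"
```

```text
0.205 [0.559  0.0389 0.205 ]
0.217 [0.5657 0.0331 0.217 ]
0.229 [0.5723 0.0272 0.229 ]
0.205 [0.557  0.1999 0.205 ]
0.217 [0.5637 0.1918 0.217 ]
0.229 [0.5704 0.1836 0.229 ]
[array([0.5645, 0.0341, 0.2148]), array([0.5604, 0.1957, 0.2112])] 0.1617025244149738 tilt deg -1.2867840092584502
0 0 0 0
```

Level to within about 1.3°, which is close to what this view can resolve. Nothing moved in the last 0.6 s, and the underside is about 5 cm above the bench. Handing in.

```bash
python3 -c "
from rig import arm
print(arm.close_job())"
```

```text
the job is handed in; nothing more can be done
None
```

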